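# Close the toggle clamps of the acrylic gluing jig, from the stop end to the free end

### The job

The blue acrylic strip lies on its base strip in the gluing jig, ready to be clamped. With the closed fingers, press the three red toggle-clamp handles right down one after another until each lies level and locked: first the clamp next to the green end stop, then the middle one, and last the one at the free end, so that air is driven out of the joint. Only push the handles, lift nothing, and leave the strips and everything else on the bench where they are.

Things in the scene. Friction and masses are not known exactly. Their poses are not given: they have to be found in the camera images.
- jig: plywood gluing jig fixed to the bench, 240 mm (x) by 460 mm (y) by 18 mm thick; origin at the centre of its underside on the bench; its +x points away from the robot, +y to the robot's left (its heading varies by up to 0.25 rad). Three steel toggle clamps with red handles stand on it in a row along y, at y = +130 mm (left), 0 (mid) and -130 mm (right); the handles point back towards the robot, the clamping bars reach over the strips on the far side
- end_stop: green block 70 x 24 x 36 mm high, screwed to the jig at one end of the strips (at about jig x = +60 mm, y = +194 or -194 mm; it marks which end is the stop end); origin at the centre of its underside
- pusher: low steel block 40 x 18 x 16 mm high with a brass screw, at the other, free end of the strips; origin at the centre of its underside
- base_strip: clear acrylic strip 60 x 360 x 6 mm lying loose on the jig plate, long side along the jig's y; origin at the centre of its underside
- top_strip: translucent blue acrylic strip 40 x 340 x 6 mm lying loose on the base strip; origin at the centre of its underside
- left_handle (a joint): angle of the left (jig +y) clamp's red handle, rad: 0 fully open (rising at 49 degrees from its hinge, free end up and towards the robot), growing as it is pressed down to 0.86 at its stop: level, locked over centre (locks at about 0.80). Starts at 0 to 0.25. It stays where it is left; friction takes 2 to 5 N, a little more in the last few degrees as the foot meets the strip
- left_pivot (a point): hinge axis of the left (jig +y) handle (along the jig's y), 48 mm above the bench, fixed to the jig at jig x = -25 mm. A push straight down, 35 to 45 mm from here towards the robot, stays on the handle's upper face all the way; the end of the handle is no place to push. An open handle's end stands up to 140 mm above the bench
- left_grip (a point): point on the upper face of the left (jig +y) red handle, on its middle line, 80 mm from the hinge axis measured along the handle and 12 mm above the line through the hinge (so 60 mm above the bench when locked). The red sleeve is 20 mm wide, 12 mm thick and runs from 26 to 110 mm from the hinge; its axes: -x along the handle to its free end, z out of its upper face
- left_bar: the left (jig +y) clamp's steel bar with a rubber foot 60 mm ahead of its own hinge; linked to the handle: it stands nearly upright when the clamp is open and presses the foot on the top strip when the handle is down; origin on the bar's hinge
- mid_handle (a joint): angle of the middle clamp's red handle, rad: 0 fully open (rising at 49 degrees from its hinge, free end up and towards the robot), growing as it is pressed down to 0.86 at its stop: level, locked over centre (locks at about 0.80). Starts at 0 to 0.25. It stays where it is left; friction takes 2 to 5 N, a little more in the last few degrees as the foot meets the strip
- mid_pivot (a point): hinge axis of the middle handle (along the jig's y), 48 mm above the bench, fixed to the jig at jig x = -25 mm. A push straight down, 35 to 45 mm from here towards the robot, stays on the handle's upper face all the way; the end of the handle is no place to push. An open handle's end stands up to 140 mm above the bench
- mid_grip (a point): point on the upper face of the middle red handle, on its middle line, 80 mm from the hinge axis measured along the handle and 12 mm above the line through the hinge (so 60 mm above the bench when locked). The red sleeve is 20 mm wide, 12 mm thick and runs from 26 to 110 mm from the hinge; its axes: -x along the handle to its free end, z out of its upper face
- mid_bar: the middle clamp's steel bar with a rubber foot 60 mm ahead of its own hinge; linked to the handle: it stands nearly upright when the clamp is open and presses the foot on the top strip when the handle is down; origin on the bar's hinge
- right_handle (a joint): angle of the right (jig -y) clamp's red handle, rad: 0 fully open (rising at 49 degrees from its hinge, free end up and towards the robot), growing as it is pressed down to 0.86 at its stop: level, locked over centre (locks at about 0.80). Starts at 0 to 0.25. It stays where it is left; friction takes 2 to 5 N, a little more in the last few degrees as the foot meets the strip
- right_pivot (a point): hinge axis of the right (jig -y) handle (along the jig's y), 48 mm above the bench, fixed to the jig at jig x = -25 mm. A push straight down, 35 to 45 mm from here towards the robot, stays on the handle's upper face all the way; the end of the handle is no place to push. An open handle's end stands up to 140 mm above the bench
- right_grip (a point): point on the upper face of the right (jig -y) red handle, on its middle line, 80 mm from the hinge axis measured along the handle and 12 mm above the line through the hinge (so 60 mm above the bench when locked). The red sleeve is 20 mm wide, 12 mm thick and runs from 26 to 110 mm from the hinge; its axes: -x along the handle to its free end, z out of its upper face
- right_bar: the right (jig -y) clamp's steel bar with a rubber foot 60 mm ahead of its own hinge; linked to the handle: it stands nearly upright when the clamp is open and presses the foot on the top strip when the handle is down; origin on the bar's hinge
- solvent_jar: bystander: small amber jar with black cap, 34 mm across, 52 mm high, standing on the jig plate between the left and middle handles; origin at its underside
- offcut: bystander: clear acrylic block 30 x 30 x 20 mm on the jig plate between the middle and right handles; origin at its underside
- tape: bystander: roll of masking tape 90 mm across, 24 mm high, lying to the left of the jig; origin at its underside
- square: bystander: try square lying to the right of the jig, stock 100 x 22 x 16 mm, blade 150 mm long; origin at its underside
- cement: bystander: white squeeze bottle with yellow label, 48 mm across, 115 mm high, to the right of the jig; origin at its underside
- bracket: bystander: clear acrylic angle bracket 70 x 50 x 66 mm high, behind the jig; origin at its underside
- bar_clamp: bystander: bar clamp with a wooden handle lying left of the jig, about 330 x 130 x 29 mm; origin at its underside

How it is judged:
On the way, in this order (a step that is already met when the one before it is completed fails the run):
1. the clamp next to the green end stop is locked while the other two are still open (((y of end_stop in the frame of jig above 0 m and value of joint left_handle above 0.81 rad and value of joint each of mid_handle, right_handle below 0.5 rad) or (y of end_stop in the frame of jig below 0 m and value of joint right_handle above 0.81 rad and value of joint each of mid_handle, left_handle below 0.5 rad))), for 0.2 s.
2. then the middle clamp is locked as well, with the free-end clamp still open (((y of end_stop in the frame of jig above 0 m and value of joint each of left_handle, mid_handle above 0.81 rad and value of joint right_handle below 0.5 rad) or (y of end_stop in the frame of jig below 0 m and value of joint each of right_handle, mid_handle above 0.81 rad and value of joint left_handle below 0.5 rad))), for 0.2 s.
3. last the clamp at the free end is locked, so that all three are (value of joint each of left_handle, mid_handle, right_handle above 0.81 rad), for 0.2 s.
At the end, for the whole second after the job is handed in: all three handles are locked level (joint above 0.81 rad of 0.86), every clamp foot presses on the blue strip (over 1 N), and both strips lie at rest within 8 mm of where they were (all of step 3 and contact force between each of left_bar, mid_bar, right_bar and top_strip above 1 N and distance of each of top_strip, base_strip from where it was at the start of the episode below 0.008 m and linear speed of top_strip below 0.02 m/s); the robot touches nothing.
It fails at once if a clamp is pressed (more than about half way, past 0.5 rad) before the one that must come before it is locked ((y of end_stop in the frame of jig above 0 m and ((value of joint mid_handle above 0.5 rad and value of joint left_handle below 0.81 rad) or (value of joint right_handle above 0.5 rad and value of joint mid_handle below 0.81 rad))) or (y of end_stop in the frame of jig below 0 m and ((value of joint mid_handle above 0.5 rad and value of joint right_handle below 0.81 rad) or (value of joint left_handle above 0.5 rad and value of joint mid_handle below 0.81 rad)))).
It fails at once if a strip is lifted or pushed out of place (more than 12 mm) (distance of any of top_strip, base_strip from where it was at the start of the episode above 0.012 m).
It fails at once if a bystander is lifted, carried or pushed more than 20 mm (distance of any of solvent_jar, offcut, tape, square, cement, bracket, bar_clamp from where it was at the start of the episode above 0.02 m).
It also fails if it takes over 48 s, if anything falls off the work surface, if the arm or the gripper's body presses on something with over 40 N, if the wrist force passes 120 N, or if a joint passes its speed limit or range.

### The arm

A 7-joint arm with a two-finger parallel gripper is mounted at the origin on the work surface. World frame = base frame: x ahead of the robot, y to its left, z up, the work surface at z = 0. Lengths are in m, angles in rad, forces in N, time in s.
With the tool pointing down it reaches from about 0.4 to 0.85 m from the base axis. Payload 10.4 kg.
Tool frame: the origin (TCP) lies on the centre line of the jaws, within the pads' length; the fingertips stand 17 mm ahead of it and the grasp point (between the pads) lies 2 mm behind it (manip.tcp_to_tips is the distance from the TCP to the fingertips, in m); z points along the fingers, x is the direction in which the jaws open and shut, and the axes are right-handed (so a half turn about z gives the same grasp; the last joint's range is limited). The gripper opens to 85 mm and grips with 20 to 120 N. Pads are 22 mm wide; open, the fingers measure 114 mm over their backs; the gripper's body (76 mm by 85 mm) begins 54 mm behind the grasp point. The pads swing forward as they close: fully open they stand 13 mm farther back than shut.
Start: joints at [-1.219, 0.332, -0.065, 1.46, 0.022, 1.35, -0.088], TCP at [0.229, 0.582, 0.248] pointing down, gripper open.
Joint ranges: [-2.6, 2.6], [-0.5, 2.12], [-1.47, 1.34], [0.16, 2.42], [-1.27, 4.41], [0.06, 2.06], [-2.6, 2.6]. Speed limits (rad/s): [2.22, 2.22, 2.79, 2.79, 3.14, 3.14, 3.14].

### API

Orientations are given as a unit quaternion [x, y, z, w].
In Python, from workcell import manip gives the robot as it stands.
- The arm moves only by the shell command python3 -m pendant 'ROWS' [FORCE]. ROWS is JSON, a list of rows, each a list of 3 entries, a list of its own where there are three numbers: the shift along the world's x, y, z in cm, then the turn, a rotation vector about the world's x, y, z in degrees, then the closure in counts, from 0 (fully open) to 255 (shut). A call has 1 to 12 rows; each row shifts and turns the pose as measured when the row begins; what a row does not reach is not made up. A row lasts 1/8 s, in which the tool goes at most 62.5 mm and 10.7 degrees, less where a joint would pass 70% of its speed; a pose out of reach is approached as far as the arm can. A call is refused whole if a number of a shift passes 6.25 or a number of a turn 10.7, either way. A call with a gripper value outside its range is refused whole. The fingers move at their own pace and stop on an object; FORCE is the grip in N (left out, the last holds). Time passes only in rows, so rows that do not move let the fingers close. It gives the time, the measured TCP pose, the force and the opening at its end, in the units of the state.
- manip.get_obs(): the state, without advancing time (a new reading comes with each control period).
- manip.camera(name): name is "side" or "top"; returns a dict with "pixels" (420x560x3 uint8, red, green, blue), "range_z" (420x560 float32, m along the optical axis (not along the pixel's ray), 0 where there is no reading), "K" (3x3 intrinsics, pixels), "origin" and "rotation" of the camera in the world. Camera axes: x right, y down, z forward; pixel columns grow to the right and rows downward; lengths in m; the calibration is good to about 2 mm. A picture is of the moment at which its call begins.
- manip.hand_in(): hands the job in, once; it reports no verdict.
The state is a dict: "clock": time; "joint_pos": joint angles; "joint_velocities": joint speeds; "tau": joint torques, N m; "position": TCP position; "ee_rot": TCP orientation; "ft_force": force on the tool from outside, world axes, zero at the start; "torque": the same for the moment, N m; "grip_width": opening from 0.0 (shut) to 1.0 (fully open).
Only numpy, scipy, OpenCV 4.12 (cv2) and the standard library are available. Lean on these libraries where they do the work, as an engineer would, in place of code of your own. Each camera call takes 0.05 s, during which the arm holds its last target.

## Working session

There is one attempt and no reset: what is moved stays moved. The work goes in short steps, Python scripts to look and compute and a shell command to move; the robot and the scene stay as the last step left them, time stands still between calls to the robot, and variables do not carry over. Pictures are saved under pics/ and viewed, and the job is handed in when it is done.

```bash
mkdir -p pics; cat > h.py <<'E'
from workcell import manip
import cv2, numpy as np
def snap(name,f):
    c=manip.camera(name); cv2.imwrite('pics/'+f+'.png',cv2.cvtColor(c['pixels'],cv2.COLOR_RGB2BGR)); np.savez('pics/'+f+'.npz',**c); return c
def pt(c,u,v):
    z=float(c['range_z'][v,u]); K=c['K']; p=np.array([(u-K[0,2])/K[0,0]*z,(v-K[1,2])/K[1,1]*z,z]); return np.array(c['rotation'])@p+c['origin']
E
python3 - <<'E'
from h import *
for n in('top','side'):
    c=snap(n,n+'0'); print(n,c['origin'],c['rotation'],c['K'])
print(manip.get_obs(), manip.tcp_to_tips)
E
```

```text
top [0.44663677 0.06322981 1.25509645] [ 0.71094761 -0.7010602   0.03441207 -0.04340397] [[435.79297093   0.         281.04196533]
 [  0.         435.79297093 208.35484995]
 [  0.           0.           1.        ]]
side [ 0.33877248 -0.44935828  0.82841528] [ 0.91640647 -0.21679622  0.0678641  -0.32953459] [[379.44412487   0.         277.8564464 ]
 [  0.         379.44412487 213.47335733]
 [  0.           0.           1.        ]]
{'clock': 0.1, 'joint_pos': array([-1.21861378,  0.33277619, -0.06468451,  1.46085575,  0.02159837,
        1.34992703, -0.08851434]), 'joint_velocities': array([-0.00060543, -0.00139984,  0.00131124, -0.00195789, -0.0012928 ,
       -0.00059997,  0.00047031]), 'tau': array([ 3.84526220e-04, -6.26747346e+01,  4.84202290e-02, -3.92431676e+01,
        1.61537016e-02,  6.87800813e-03,  6.94782489e-05]), 'position': array([0.22868666, 0.58131297, 0.24761649]), 'ee_rot': array([ 8.26462061e-01,  5.62992058e-01, -5.06919888e-04,  3.83338146e-04]), 'ft_force': array([ 0.3689069 , -0.3682993 , -0.39487898]), 'torque': array([0.00710964, 0.01660553, 0.01764706]), 'grip_width': 0.9993162724140229} 0.017
```

Rotation is a quaternion.

View pics/top0.png

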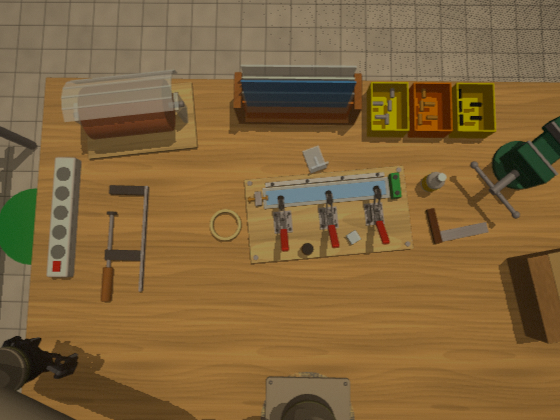

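View pics/side0.png

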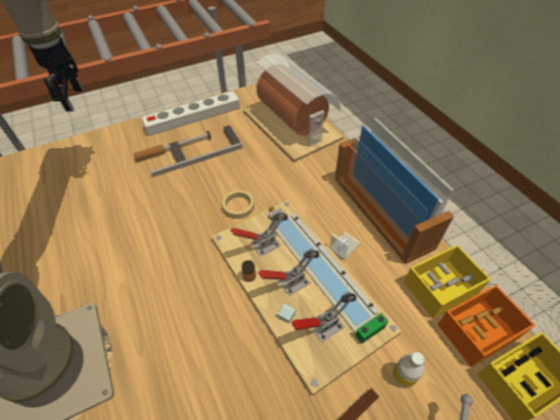

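The top view shows the jig with the green stop at its right end (about 396,185), which is the -y side. The red handles are at about (284,240), (333,235) and (381,230), so the order is right, mid, left. Next I measure the handles.

```bash
cat > h.py <<'E'
from workcell import manip
import cv2, numpy as np
from scipy.spatial.transform import Rotation as R
def snap(name,f):
    c=manip.camera(name); cv2.imwrite('pics/'+f+'.png',cv2.cvtColor(c['pixels'],cv2.COLOR_RGB2BGR)); np.savez('pics/'+f+'.npz',**c); return c
def pts(c,u,v):
    u=np.asarray(u);v=np.asarray(v)
    z=c['range_z'][v,u]; K=c['K']; p=np.stack([(u-K[0,2])/K[0,0]*z,(v-K[1,2])/K[1,1]*z,z],-1); return R.from_quat(c['rotation']).apply(p)+c['origin']
def red(c):
    h=cv2.cvtColor(c['pixels'],cv2.COLOR_RGB2HSV); H,S,V=[h[...,i].astype(int) for i in range(3)]
    return (((H<6)|(H>172))&(S>170)&(V>80)).astype(np.uint8)
E
python3 - <<'E'
from h import *
for n in('top','side'):
    c=np.load('pics/%s0.npz'%n); c={k:c[k] for k in c}
    N,l,st,ce=cv2.connectedComponentsWithStats(red(c))
    for i in range(1,N):
        if st[i,4]<40: continue
        v,u=np.where(l==i); p=pts(c,u,v); m=p.mean(0)
        if not .3<m[0]<.7: continue
        q=p[:,:2]-m[:2]; d=np.linalg.svd(q,full_matrices=False)[2][0]; d*=np.sign(d[0]); s=q@d
        hi=p[s>s.max()-.01]; lo=p[s<s.min()+.01]
        print(n,ce[i].round(),st[i,4],'mean',m.round(3),'dir deg',np.degrees(np.arctan2(d[1],d[0])).round(1),'near',lo.mean(0).round(3),'far',hi.mean(0).round(3), 'ext',s.min().round(3),s.max().round(3))
    # green
    h=cv2.cvtColor(c['pixels'],cv2.COLOR_RGB2HSV); g=((h[...,0]>60)&(h[...,0]<80)&(h[...,1]>150)).astype(np.uint8)
    N,l,st,ce=cv2.connectedComponentsWithStats(g)
    for i in range(1,N):
        if 40<st[i,4]<1500:
            v,u=np.where(l==i);p=pts(c,u,v);print('green',ce[i],np.median(p,0))
    if n=='top':
        for (u,v) in [(248,181),(254,258),(403,172),(407,246),(282,202),(330,197),(377,192),(307,248),(353,238)]: print(u,v,pts(c,[u],[v])[0].round(3))
    x=c['pixels'][150:280,230:430] if n=='top' else c['pixels'][190:400,200:420]
    cv2.imwrite('pics/crop_%s.png'%n,cv2.cvtColor(cv2.resize(x,None,fx=2.8 if n=='side' else 4,fy=2.8 if n=='side' else 4,interpolation=2),4))
E
```

```text
top [382. 231.] 132 mean [ 0.516 -0.188  0.107] dir deg 5.8 near [ 0.491 -0.19   0.131] far [ 0.542 -0.186  0.082] ext -0.029 0.03
top [333. 235.] 137 mean [ 0.504 -0.058  0.116] dir deg -6.5 near [0.447 0.063 1.255] far [ 0.529 -0.057  0.081] ext -0.071 0.03
top [284. 239.] 118 mean [0.493 0.07  0.109] dir deg 5.6 near [0.47  0.068 0.134] far [0.516 0.072 0.084] ext -0.028 0.028
top [ 56. 266.] 70 mean [0.413 0.699 0.049] dir deg 10.8 near [0.404 0.697 0.049] far [0.421 0.701 0.048] ext -0.014 0.014
green [ 10.36222222 229.91      ] [ 0.53316529  1.14169428 -0.43069512]
248 181 [0.662 0.177 0.014]
254 258 [0.441 0.154 0.021]
403 172 [ 0.693 -0.269  0.019]
407 246 [ 0.481 -0.276  0.02 ]
282 202 [0.591 0.077 0.103]
330 197 [ 0.606 -0.051  0.101]
377 192 [ 0.621 -0.176  0.101]
307 248 [0.47  0.008 0.073]
353 238 [ 0.501 -0.122  0.038]
side [244. 233.] 108 mean [0.49  0.065 0.112] dir deg 4.3 near [0.468 0.063 0.135] far [0.513 0.067 0.086] ext -0.026 0.029
side [272. 274.] 155 mean [ 0.5   -0.066  0.116] dir deg 60.8 near [ 0.339 -0.449  0.828] far [ 0.524 -0.058  0.088] ext -0.413 0.025
side [306. 323.] 210 mean [ 0.512 -0.192  0.111] dir deg 6.0 near [ 0.489 -0.194  0.131] far [ 0.541 -0.189  0.083] ext -0.028 0.035
green [370.49310345 328.67586207] [ 0.64300675 -0.24446526  0.05443812]
```

View pics/crop_top.png

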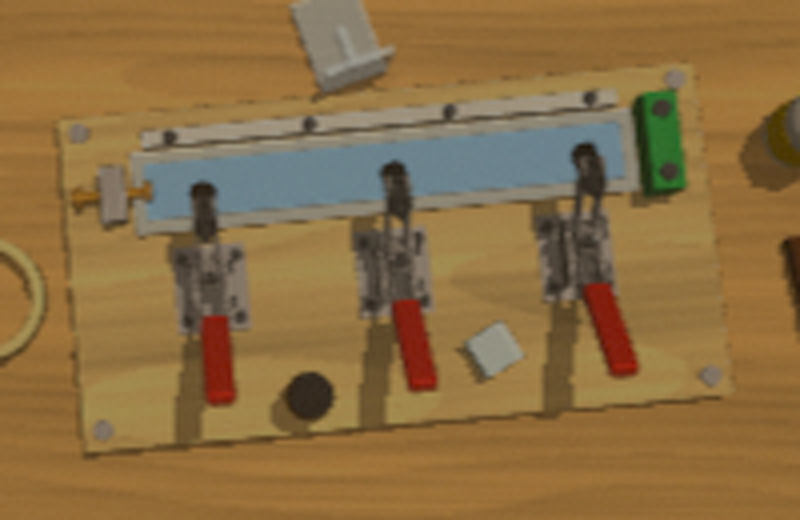

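View pics/crop_side.png

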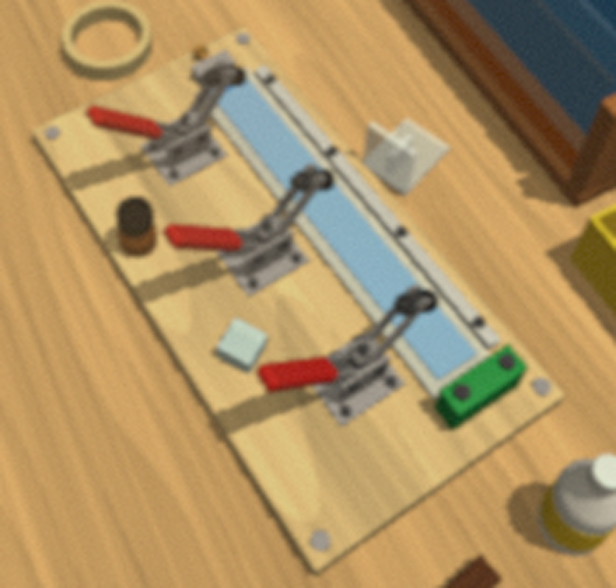

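The green stop is at about (660,140) in the crop, next to the right clamp. The jig yaw is about +5°. The push points are about 40 mm from the pivots: right (.516,-.189), mid (.504,-.060), left (.492,.070). I start by closing the fingers, turning the tool and travelling high.

```bash
python3 -m pendant '[[[4.8,-3.5,0],[0,0,6.5],255],[[4.8,-3.5,0],[0,0,6.5],255],[[4.8,-3.5,0],[0,0,6.5],255],[[4.8,-3.5,0],[0,0,6.5],255],[[4.8,-3.5,0],[0,0,0],255],[[4.8,-3.5,0],[0,0,0],255],[[0,-5.5,0],[0,0,0],255],[[0,-5.5,0],[0,0,0],255],[[0,-5.5,0],[0,0,0],255],[[0,-5.5,0],[0,0,0],255],[[0,-5.5,0],[0,0,0],255],[[0,-5.5,0],[0,0,0],255]]' 60
```

```text
clock: 1.6
position: [0.5187, 0.025, 0.2409]
ee_rot: [0.67, 0.743, -0.005, -0.0]
ft_force: [0.6, -0.4, 0.2]
grip_width: 0.0
```

```bash
python3 -m pendant '[[[0,-5.5,0],[0,0,0],255],[[0,-5.5,0],[0,0,0],255],[[0,-5.5,0],[0,0,0],255],[[-0.2,-4,0],[0,0,0],255],[[0,0,-2],[0,0,0],255],[[0,0,-2],[0,0,0],255],[[0,0,0],[0,0,0],255]]'
python3 - <<'E'
from h import *
for n in('top','side'): 
    c=snap(n,n+'1'); x=c['pixels'][150:280,230:430] if n=='top' else c['pixels'][190:400,200:420]
    cv2.imwrite('pics/crop1_%s.png'%n,cv2.cvtColor(cv2.resize(x,None,fx=2.8 if n=='side' else 4,fy=2.8 if n=='side' else 4,interpolation=2),4))
E
```

```text
clock: 2.48
position: [0.5129, -0.1926, 0.1989]
ee_rot: [0.673, 0.74, -0.006, -0.001]
ft_force: [-0.2, 0.2, 0.2]
grip_width: -0.001
```

View pics/crop1_side.png

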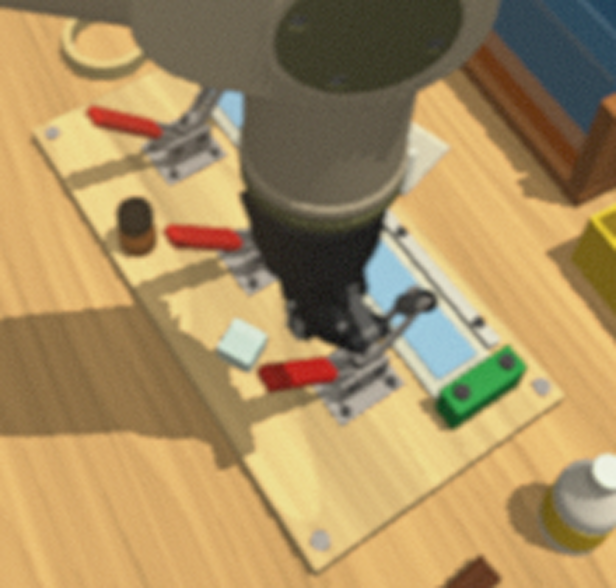

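The fingers hang above the right handle (crop about (320,330)). I press down.

```bash
python3 -m pendant '[[[0.3,0.4,-2],[0,0,0],255],[[0,0,-2],[0,0,0],255],[[0,0,-1.5],[0,0,0],255],[[0,0,-1.5],[0,0,0],255],[[0,0,-1.5],[0,0,0],255],[[0,0,-1],[0,0,0],255]]'
```

```text
clock: 3.32
position: [0.5208, -0.1881, 0.1075]
ee_rot: [0.672, 0.741, -0.003, 0.004]
ft_force: [0.2, -0.2, 3.9]
grip_width: 0.002
```

```bash
python3 -m pendant '[[[-0.4,0,-1],[0,0,0],255],[[0,0,-1],[0,0,0],255],[[0,0,-0.7],[0,0,0],255],[[0,0,-0.5],[0,0,0],255]]'
```

```text
clock: 3.82
position: [0.516, -0.1887, 0.0763]
ee_rot: [0.672, 0.74, -0.003, 0.003]
ft_force: [-30.2, 10.2, 80.0]
grip_width: 0.002
```

Wrist force is 80 N at tip height 59 mm, so the handle is on its stop. I lift off and check.

```bash
python3 -m pendant '[[[0,0,0.5],[0,0,0],255],[[0,0,2.5],[0,0,0],255],[[0,1,4],[0,0,0],255],[[-0.3,4,4],[0,0,0],255],[[-0.3,4,2],[0,0,0],255],[[-0.3,4,0],[0,0,0],255],[[0,0,0],[0,0,0],255]]'
cat > look.py <<'E'
from h import *
import sys
k=sys.argv[1]
for n in('top','side'):
    c=snap(n,n+k)
    N,l,st,ce=cv2.connectedComponentsWithStats(red(c))
    for i in range(1,N):
        if st[i,4]<15: continue
        v,u=np.where(l==i); p=pts(c,u,v); p=p[p[:,2]<.2]
        if len(p) and .3<p[:,0].mean()<.7 and abs(p[:,1].mean())<.3: print(n,ce[i].round(),st[i,4],p.mean(0).round(3),'z',np.percentile(p[:,2],[3,97]).round(3),'x',np.percentile(p[:,0],[3,97]).round(3))
x=c['pixels'][190:400,200:420]
cv2.imwrite('pics/crop%s_side.png'%k,cv2.cvtColor(cv2.resize(x,None,fx=2.8,fy=2.8,interpolation=2),4))
E
python3 look.py 2
```

```text
clock: 4.7
position: [0.5072, -0.0541, 0.2096]
ee_rot: [0.673, 0.74, -0.001, 0.004]
ft_force: [-0.3, -0.4, -0.4]
grip_width: -0.0
top [284. 238.] 116 [0.495 0.07  0.107] z [0.079 0.136] x [0.468 0.52 ]
side [245. 233.] 108 [0.491 0.065 0.11 ] z [0.082 0.136] x [0.467 0.516]
side [273. 274.] 143 [ 0.503 -0.064  0.109] z [0.081 0.135] x [0.476 0.53 ]
side [295. 338.] 326 [ 0.49  -0.194  0.061] z [0.057 0.063] x [0.453 0.527]
```

View pics/crop2_side.png

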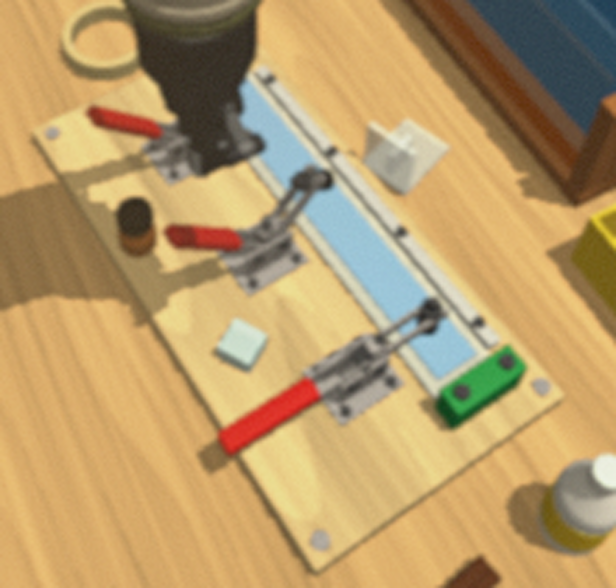

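The right handle lies level (crop (230,440)–(315,390)), its foot is down, and the other two are still open. Before going on I fit its slope.

```bash
cat > slope.py <<'E'
from h import *
import sys
c=np.load('pics/side%s.npz'%sys.argv[1]); c={k:c[k] for k in c}
N,l,st,ce=cv2.connectedComponentsWithStats(cv2.erode(red(c),np.ones((3,3))))
for i in range(1,N):
    if st[i,4]<15: continue
    v,u=np.where(l==i); p=pts(c,u,v)
    if .3<np.median(p[:,0])<.7 and abs(np.median(p[:,1]))<.3:
        f=np.polyfit(p[:,0]+.09*p[:,1],p[:,2],1); print(ce[i].round(),np.median(p,0).round(3),'handle slope above level rad',-np.arctan(f[0]).round(3))
E
python3 slope.py 2
```

```text
[246. 234.] [0.493 0.064 0.11 ] handle slope above level rad 0.843
[273. 275.] [ 0.504 -0.065  0.109] handle slope above level rad 0.803
[295. 338.] [ 0.489 -0.194  0.061] handle slope above level rad 0.799
```

```bash
sed -i 's/p=pts(c,u,v)$/p=pts(c,u,v); p=p[(p[:,2]<.2)]/' slope.py; python3 slope.py 2
```

```text
[246. 234.] [0.493 0.064 0.11 ] handle slope above level rad 0.843
[273. 275.] [ 0.504 -0.065  0.109] handle slope above level rad 0.803
[295. 338.] [ 0.489 -0.194  0.061] handle slope above level rad 0.01
```

The right handle's slope is 0.01 rad (a zero depth reading had spoilt the first fit), so it is locked. Now the middle clamp, with a gentler finish.

```bash
python3 -m pendant '[[[-0.3,-0.5,-2],[0,0,0],255],[[0,0,-2],[0,0,0],255],[[0,0,-2],[0,0,0],255],[[0,0,-1.5],[0,0,0],255],[[0,0,-1.5],[0,0,0],255],[[0,0,-0.5],[0,0,0],255]]'
```

```text
clock: 5.55
position: [0.5045, -0.0702, 0.1108]
ee_rot: [0.678, 0.735, -0.002, 0.005]
ft_force: [-0.4, -0.8, 3.6]
grip_width: -0.006
```

The y position is 1 cm off, so I back up a little, correct and look again.

```bash
python3 -m pendant '[[[0,0,1.5],[0,0,0],255],[[0,1,0],[0,0,0],255],[[0,0,0],[0,0,0],255]]'
```

```text
clock: 5.92
position: [0.505, -0.0593, 0.1278]
ee_rot: [0.678, 0.735, -0.002, 0.006]
ft_force: [-0.1, -0.5, 0.6]
grip_width: 0.001
```

```bash
python3 -m pendant '[[[0,0,-1.2],[0,0,0],255],[[0,0,-1.2],[0,0,0],255],[[0,0,-1],[0,0,0],255],[[0,0,-0.6],[0,0,0],255]]'
```

```text
clock: 6.42
position: [0.5049, -0.0594, 0.0854]
ee_rot: [0.678, 0.735, -0.002, 0.006]
ft_force: [-2.4, 0.4, 4.3]
grip_width: 0.002
```

```bash
python3 -m pendant '[[[0,0,-0.4],[0,0,0],255],[[0,0,-0.3],[0,0,0],255],[[0,0,-0.2],[0,0,0],255]]'
```

```text
clock: 6.8
position: [0.5043, -0.0596, 0.0767]
ee_rot: [0.678, 0.735, -0.002, 0.005]
ft_force: [-17.0, 1.3, 41.4]
grip_width: 0.003
```

```bash
python3 -m pendant '[[[0,0,0.5],[0,0,0],255],[[0,0,2.5],[0,0,0],255],[[0,0,4],[0,0,0],255],[[0,1,4],[0,0,0],255],[[-0.4,4,1],[0,0,0],255],[[-0.4,4,0],[0,0,0],255],[[-0.4,3,0],[0,0,0],255],[[0,0,0],[0,0,0],255],[[0,0,0],[0,0,0],255]]'
python3 look.py 3; python3 slope.py 3; python3 -c "
from h import *; print(manip.get_obs()['position'])"
```

```text
clock: 7.92
position: [0.4934, 0.0634, 0.2016]
ee_rot: [0.679, 0.734, 0.001, 0.007]
ft_force: [0.1, 0.3, 0.3]
grip_width: 0.005
top [379. 241.] 181 [ 0.492 -0.19   0.06 ] z [0.055 0.064] x [0.455 0.528]
top [332. 246.] 185 [ 0.478 -0.061  0.06 ] z [0.054 0.064] x [0.441 0.515]
side [248. 234.] 70 [0.499 0.065 0.102] z [0.081 0.122] x [0.481 0.517]
side [264. 290.] 248 [ 0.477 -0.065  0.061] z [0.057 0.064] x [0.441 0.514]
side [295. 338.] 328 [ 0.49  -0.194  0.061] z [0.058 0.063] x [0.453 0.527]
[248. 234.] [0.498 0.065 0.103] handle slope above level rad 0.849
[264. 290.] [ 0.478 -0.065  0.061] handle slope above level rad 0.005
[295. 338.] [ 0.489 -0.194  0.061] handle slope above level rad -0.001
[0.49340165 0.06319844 0.20157197]
```

View pics/crop3_side.png

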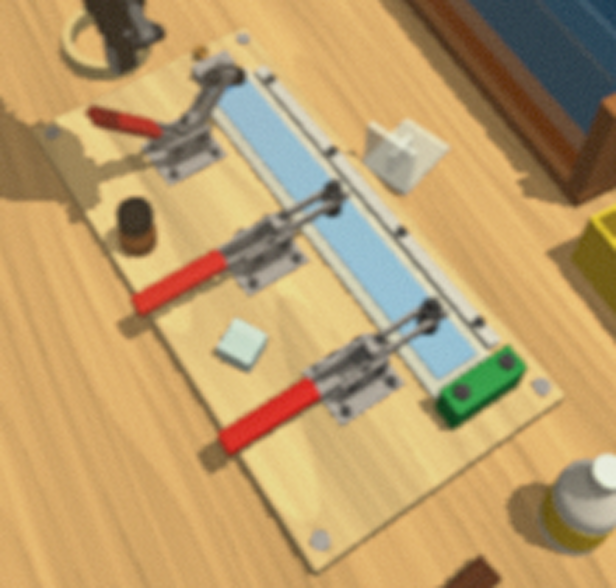

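Right and mid are level (ends at crop (230,440) and (140,305)). The left one is still open, with its end at (95,115). Now I press the left.

```bash
python3 -m pendant '[[[-0.1,0.7,-2],[0,0,0],255],[[0,0,-2],[0,0,0],255],[[0,0,-1.5],[0,0,0],255],[[0,0,-1],[0,0,0],255],[[0,0,0],[0,0,0],255]]'
```

```text
clock: 8.65
position: [0.4935, 0.0667, 0.1349]
ee_rot: [0.681, 0.732, 0.001, 0.008]
ft_force: [-0.0, 0.1, 0.6]
grip_width: 0.001
```

```bash
python3 -m pendant '[[[0,0.2,-1.2],[0,0,0],255],[[0,0,-1.2],[0,0,0],255],[[0,0,-1.2],[0,0,0],255],[[0,0,-0.8],[0,0,0],255],[[0,0,-0.5],[0,0,0],255]]'
```

```text
clock: 9.28
position: [0.4944, 0.069, 0.0843]
ee_rot: [0.681, 0.732, 0.002, 0.008]
ft_force: [-2.9, -0.1, 5.7]
grip_width: -0.0
```

```bash
python3 -m pendant '[[[-0.1,0,-0.4],[0,0,0],255],[[0,0,-0.3],[0,0,0],255],[[0,0,-0.2],[0,0,0],255]]'
```

```text
clock: 9.65
position: [0.4928, 0.069, 0.0766]
ee_rot: [0.681, 0.732, 0.002, 0.007]
ft_force: [-20.3, -4.0, 47.4]
grip_width: 0.002
```

```bash
python3 -m pendant '[[[0,0,0.5],[0,0,0],255],[[0,0,2.5],[0,0,0],255],[[0,0,4],[0,0,0],255],[[0,1,4],[0,0,0],255],[[0,4,3],[0,0,0],255],[[0,5,1],[0,0,0],255],[[0,5,0],[0,0,0],255],[[0,5,0],[0,0,0],255],[[0,0,0],[0,0,0],255],[[0,0,0],[0,0,0],255]]'
python3 look.py 4; python3 slope.py 4
python3 - <<'E'
import numpy as np,cv2
x=np.load('pics/top4.npz')['pixels'][150:280,230:430]
cv2.imwrite('pics/crop4_top.png',cv2.cvtColor(cv2.resize(x,None,fx=4,fy=4,interpolation=2),4))
for k in(0,4):
    for n in('top','side'):
        c=np.load(f'pics/{n}{k}.npz')['pixels']; h=cv2.cvtColor(c,cv2.COLOR_RGB2HSV)
        s=(slice(170,220),slice(255,400)) if n=='top' else (slice(205,345),slice(270,380))
        m=(h[...,0]>95)&(h[...,0]<115)&(h[...,1]>60);
        v,u=np.where(m[s]); print(k,n,len(u),u.min(),u.max(),v.min(),v.max())
E
```

```text
clock: 10.9
position: [0.4934, 0.2748, 0.2322]
ee_rot: [0.683, 0.731, 0.005, 0.009]
ft_force: [-1.2, -0.4, -0.9]
grip_width: 0.004
top [379. 241.] 175 [ 0.493 -0.19   0.06 ] z [0.056 0.064] x [0.457 0.528]
top [332. 245.] 179 [ 0.479 -0.061  0.06 ] z [0.055 0.065] x [0.442 0.515]
top [285. 250.] 173 [0.465 0.067 0.06 ] z [0.055 0.064] x [0.429 0.503]
side [236. 250.] 192 [0.464 0.064 0.061] z [0.058 0.064] x [0.428 0.501]
side [264. 290.] 244 [ 0.477 -0.065  0.061] z [0.057 0.063] x [0.44  0.514]
side [296. 338.] 326 [ 0.49  -0.194  0.061] z [0.057 0.064] x [0.453 0.527]
[236. 250.] [0.462 0.064 0.061] handle slope above level rad 0.002
[264. 290.] [ 0.477 -0.065  0.061] handle slope above level rad 0.007
[295. 338.] [ 0.489 -0.194  0.061] handle slope above level rad -0.006
0 top 221 14 129 11 30
0 side 1362 9 98 15 118
4 top 145 14 129 12 29
4 side 1285 7 98 13 118
```

View pics/crop4_side.png

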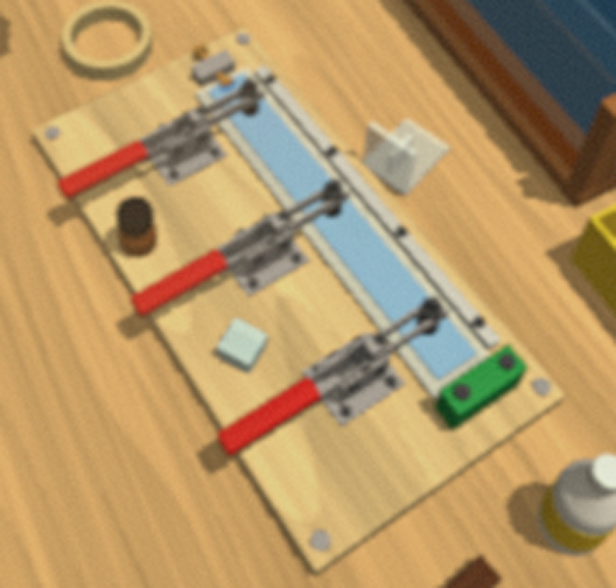

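```bash
sleep 0
```

```text
(no output)
```

View pics/crop4_top.png

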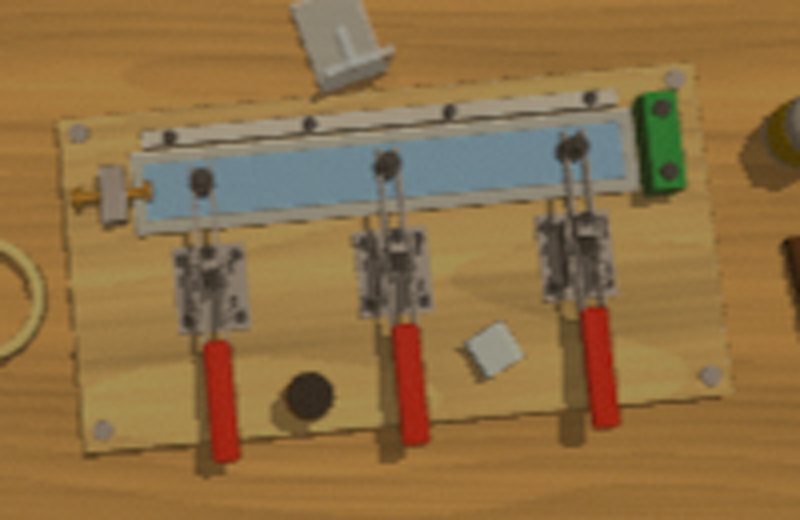

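All three handles are level (top crop ends at (228,455), (415,440) and (605,420)). The feet are on the blue strip, and the strips and bystanders are unmoved. I hand in.

```bash
python3 -c "
from workcell import manip
print(manip.hand_in())"
```

```text
the job is handed in; nothing more can be done
None
```

I pressed all three clamp handles down with closed fingers in the required order: right (next to the green stop), middle, then left at the free end. I handed the job in at about 11 s on the robot's clock; the hand-in gives no verdict.

**Handles:** after the last press, the slopes fitted to the side view's depth readings were 0.002 (left), 0.007 (middle) and -0.006 rad (right). All three upper faces were at about 61 mm above the bench, so the handles are level at their stops.

**Strips and bystanders:** the feet sit on the blue strip in both views. The strip outline matches the first pictures to within about 2 pixels, and nothing else near the jig shows any movement. The foot force itself could not be measured.

**What did not go smoothly:**
- The first press ended harder than I meant, at 80 N in z (86 N overall, limit 120 N). The later two stopped at 41 and 47 N in z.
- On the middle clamp the tool first came down 1 cm off to the side. I backed it up and corrected it before pressing on.
- One slope fit for the right handle was spoilt by a zero depth reading. After I filtered that out it read 0.01 rad.

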